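# Draw the bench pin from under the pile and seat it in the holder

## Task

The new bench pin lies at the bottom of the pile in the wooden tray, its notched end sticking out through the cut-out. Draw it out from under the pile so that the white nylon block, the steel block and the tin stay stacked and drop level onto the tray floor, not taken down or toppled. Then slide the pin's plain end into the socket of the bench-pin holder, with a light touch, until you feel it come fully home against the rubber stop hidden inside, and leave it there touching the stop; disturb nothing else on the bench.

Things in the scene. Friction and masses are not known exactly. Their poses are not given: they have to be found in the camera images.
- pin_mid (a point): centre (half-way up) of the new bench pin: pale flat hardwood board 160 mm long (x), 54 mm wide (y), 10 mm thick (z), 75 g. Its -x end has a V notch 18 mm wide and 40 mm deep, its +x end is plain and square. At the start it lies flat on the tray floor under the pile, its notched end about 62 mm out of the tray's front, 5 mm clear of the bench, to be gripped across its width
- pin_tang (a point): centre of the face of the pin's plain end, 80 mm from the pin's centre
- tray: dark open wooden tray, screwed to the bench; origin at bench height, 50 mm behind its front face; x points into the tray, away from the cut-out. Outside x -50 to +102 mm, y -62 to +62 mm; floor 5 mm thick, walls 6 mm thick, their tops 35 mm above the bench
- tray_gap (a point): middle of the cut-out in the tray's front wall, on the front face at floor height (5 mm). The cut-out is 62 mm wide, down to the floor; the pin passes through it towards the tray's -x, while the wall left at either side (25 mm each) holds the wider nylon block back. Until the block meets the wall the pile rides 4 to 12 mm along with the pin. The pile (0.6 to 1.1 kg) drags on the pin with 5 to 20 N
- nylon: white nylon block 110 mm (x) by 100 mm (y) by 22 mm high, lowest of the pile, lying on the pin inside the tray, 4 to 12 mm behind the front wall; origin at the centre of its underside
- steel: bright steel bench block 60 by 60 by 18 mm on the middle of the nylon block; origin at the centre of its underside
- tin: round aluminium tin with a blue lid, 50 mm across, 20 mm high, on the steel block (top of the pile, 75 mm above the bench at the start); origin at the centre of its underside
- holder: bench-pin holder, fixed: dark wooden riser 112 by 100 mm with a steel holder and a bright steel anvil face on top, 105 mm above the bench, x -50 to +50 mm, y -45 to +45 mm; a horn stands 42 mm out at +y. Origin at bench height; x points into the socket, y across
- holder_mouth (a point): middle of the socket's mouth, on its floor, 75 mm above the bench; axes as the holder's. The socket is a level slot open to -x, 57.4 mm wide, 12 mm high. Its floor runs on 25 mm in front of the mouth as a ledge 44 mm wide; flared cheeks 12 mm long lead in from either side. A stop screw's rubber nose (gives 1 mm per 4.5 N, spoilt above 12 N) is inside, 20 to 48 mm in: differs each time, out of sight, found by feel
- worn_pin_mid (a point): bystander: centre of an old brown, speckled bench pin, same size and shape as the new one
- hammer: bystander: hammer 240 mm long with a pale handle, lying; origin under its middle
- dapping_block: bystander: brass cube of 50 mm with round dimples; origin under its centre
- file: bystander: blue-handled hand tool 210 mm long, lying; origin under its middle
- brush_mug: bystander: blue cup 76 mm across, 85 mm high; origin under its centre
- saw_frame: bystander: steel jeweller's saw frame, about 130 by 240 mm, lying flat; origin at bench height midway between its blade clamps
- ring_blank: bystander: brass ring blank 22 mm across, 6 mm high, lying flat on the bench between tray and holder; origin under its centre

How it is judged (in metres and radians):
On the way, in this order (a step that is already met when the one before it is completed fails the run):
1. the pin is drawn right out from under the pile, which is still stacked, settled level on the tray floor (x of pin_tang in the frame of tray below -0.04 m and angle between each of nylon, steel, tin's own z axis and vertical below 0.06 rad and z of nylon in the frame of tray below 0.008 m and z of steel in the frame of tray above 0.024 m and z of tin in the frame of tray above 0.041 m and horizontal distance between steel and nylon below 0.03 m and horizontal distance between tin and steel below 0.025 m and linear speed of tin below 0.02 m/s), for 0.2 s.
2. the pin is fully home in the holder's socket (distance between pin_tang and nose_c0 below 0.0075 m and angle between the x axis of pin_mid and the x axis of holder, either way round below 0.07 rad and angle between pin_mid's own z axis and vertical below 0.08 rad), for 0.2 s.
At the end, for the whole second after the job is handed in: New pin at rest in the socket, plain end within about 2 mm of the stop, in line (4 degrees) and level (4.5 degrees); nylon block flat on the tray floor, steel block on it (centres within 30 mm), tin on that (within 25 mm), all level (3.4 degrees) and at rest (all of step 2 and angle between each of nylon, steel, tin's own z axis and vertical below 0.06 rad and z of nylon in the frame of tray below 0.008 m and z of steel in the frame of tray above 0.024 m and z of tin in the frame of tray above 0.041 m and horizontal distance between steel and nylon below 0.03 m and horizontal distance between tin and steel below 0.025 m and linear speed of each of tin, pin below 0.02 m/s); the robot touches nothing.
It fails at once if the pile topples: a piece tilts more than 25 degrees or the tin or steel block falls off (angle between any of nylon, steel, tin's own z axis and vertical above 0.44 rad or z of steel in the frame of tray below 0.02 m or z of tin in the frame of tray below 0.036 m).
It fails at once if the pile is taken down: a piece is lifted more than 10 mm (z of nylon in the frame of tray above 0.025 m or z of steel in the frame of tray above 0.047 m or z of tin in the frame of tray above 0.065 m).
It fails at once if the pin is rammed: pushed against the stop inside the socket with more than 12 N, or against the holder with more than 30 N (contact force between pin and holder above 30 N or contact force between pin and nose_c0 above 12 N).
It fails at once if the gripper strikes or shoves the pile with more than 15 N (contact force between the fingers and nylon above 15 N or contact force between the fingers and steel above 15 N or contact force between the fingers and tin above 15 N).
It fails at once if a bystander is moved more than 30 mm (distance of any of worn_pin_mid, hammer, dapping_block, file, brush_mug, saw_frame, ring_blank from where it was at the start of the episode above 0.03 m).
It also fails if it takes over 72 s, if anything falls off the work surface, if the arm or the gripper's body presses on something with over 40 N, if the wrist force passes 120 N, or if a joint passes its speed limit or range.

## Robot

A 6-joint arm with a two-finger parallel gripper is mounted at the origin on the work surface. World frame = base frame: x ahead of the robot, y to its left, z up, the work surface at z = 0. Lengths are in mm, angles in rad, forces in N, time in s.
With the tool pointing down it reaches from about 250 to 800 mm from the base axis. Payload 8.5 kg.
Tool frame: the origin (TCP) lies at the very end of the fingers, on their centre line; the grasp point (between the pads) lies 19 mm behind it; z points along the fingers, y is the line along which they close (so a half turn about z gives the same grasp; the last joint's range is limited). The gripper opens to 85 mm and grips with 20 to 120 N. Pads are 22 mm wide; open, the fingers measure 114 mm over their backs; the gripper's body (76 mm by 85 mm) begins 54 mm behind the grasp point. The pads swing forward as they close: fully open they stand 13 mm farther back than shut.
Start: joints at [-1.17, 0.238, -0.013, 1.319, 0, 1.571], TCP at [204.812, -483.353, 231.276] pointing down, gripper open.
Joint ranges: [-2.66, 2.66], [-1.03, 1.9], [-1.14, 1.46], [-1.82, 2.27], [-1.45, 1.34], [-3.14, 3.14]. Speed limits (rad/s): [2.22, 2.22, 2.79, 3.14, 3.14, 3.14].

## Interface

Orientations are given as a rotation vector (axis times angle).
In Python, from plant import robot, sense, vision, job_done gives the robot as it stands. Calls block until the motion is done:
- robot.movep(position, orientation): joint-space move of the TCP to a pose.
- robot.move_l(position, v=150, ori=None): straight line of the TCP; ori=None keeps the orientation; v is the mean speed in mm/s.
- robot.set_joints(angles): joint-space move.
- robot.grip(opening, grasp_force=None): opening from 0.0 (shut) to 1.0 (fully open); grasp_force is the grip in N (None keeps the last); returns when the fingers have stopped.
- robot.wait(seconds).
- robot.inverse_kinematics(position, orientation): joint angles nearest the present ones, or None.
- sense(): the state.
- vision.get_image(name): name is "scene" or "top" or "wrist"; returns a dict with "img" (420x560x3 uint8, blue, green, red), "intrinsics" (3x3 intrinsics, pixels), "xyz" and "rotation" of the camera in the world. Camera axes: x right, y down, z forward; pixel columns grow to the right and rows downward; lengths in mm; the calibration is good to about 2 mm. A picture is of the moment at which its call begins. There is no depth.
A pose or a line that the arm cannot do raises robot.MotionError and nothing moves.
- job_done(): hands the job in; it is judged then, once.
The state is a dict: "time": time; "joints": joint angles; "joint_velocities": joint speeds; "tau": joint torques, N m; "eef_pos": TCP position; "tcp_rot": TCP orientation; "contact_force": force on the tool from outside, world axes, zero at the start; "wrist_torque": the same for the moment, N m; "finger_gap": opening from 0.0 (shut) to 1.0 (fully open); "grip_force": force on a finger pad.
Only numpy, scipy, OpenCV 4.12 (cv2) and the standard library are available. Lean on these libraries where they do the work, as an engineer would, in place of code of your own. Each camera call takes 0.05 s, during which the arm holds its last target. There are 200 camera calls.

## Working session

There is one attempt and no reset: what is moved stays moved. The work goes in short steps, each a Python script; the robot and the scene stay as the last script left them, time stands still between calls to the robot, and variables do not carry over. Pictures are saved under pics/ and viewed, at most 10 in all, crops included, and the job is handed in when it is done.

```bash
mkdir -p pics; ls
python3 - <<'E'
from plant import robot,sense,vision
import cv2,numpy as np
for n in("scene","top"):
    d=vision.get_image(n); cv2.imwrite(f"pics/{n}0.png",d["img"]); print(n,np.array(d["intrinsics"]).tolist(),np.round(d["xyz"],1).tolist(),np.round(d["rotation"],4).tolist())
s=sense();print(s["time"],s["tcp_rot"],s["contact_force"],s["finger_gap"])
E
```

```text
pics
scene [[388.8966213925981, 0.0, 278.6316004503932], [0.0, 388.8966213925981, 217.19233171540145], [0.0, 0.0, 1.0]] [926.5, 426.0, 942.0] [-0.9352, -2.6708, 0.819]
top [[386.7426613198342, 0.0, 274.8496105500231], [0.0, 386.7426613198342, 208.2046618716403], [0.0, 0.0, 1.0]] [392.3, 4.6, 1349.7] [-2.179, 2.1328, -0.1441]
0.1 [-3.07755779e+00 -6.25141336e-01  3.37823871e-04] [ 0.13456038 -0.47342341 -0.11549298] 1.0047215042235507
```

View pics/top0.png

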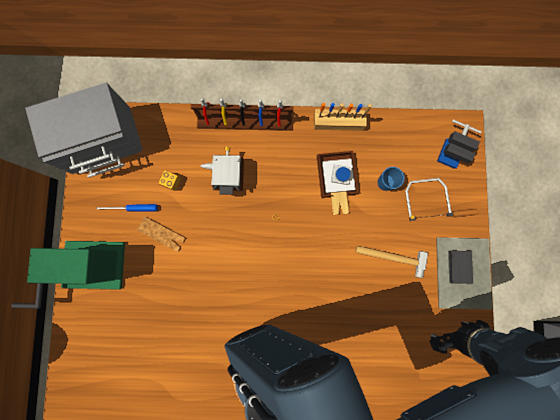

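View pics/scene0.png

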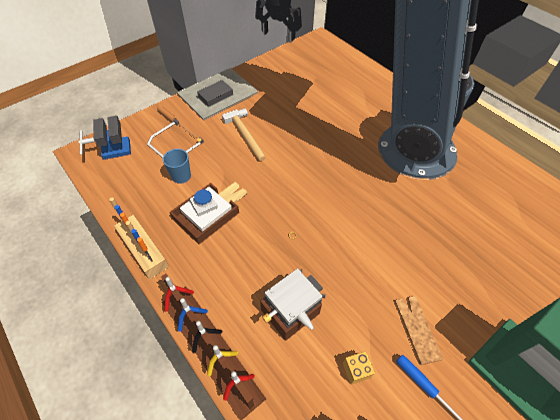

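The top view shows the tray at about (338,173) with the pin pointing toward the robot at (341,204). The holder is at (227,171) with its horn to image left (+y), so its mouth should face the robot. Next I'll mask the edges and zoom in.

```bash
cat > h.py <<'E'
from plant import robot,sense,vision,job_done
import cv2,numpy as np
from scipy.spatial.transform import Rotation as R
def ray(d,px,z):
    "pixels (n,2) of picture d onto plane height z"
    K=np.array(d["intrinsics"]);r=np.array(d["rotation"],float);o=np.array(d["xyz"],float)
    M=R.from_rotvec(r).as_matrix() if r.size==3 else r
    p=np.atleast_2d(np.array(px,float)); q=np.c_[p,np.ones(len(p))]@np.linalg.inv(K).T@M.T
    return (o+q*((z-o[2])/q[:,2])[:,None])[:,:2]
def proj(d,P):
    K=np.array(d["intrinsics"]);r=np.array(d["rotation"],float)
    M=R.from_rotvec(r).as_matrix() if r.size==3 else r
    q=(np.atleast_2d(P)-np.array(d["xyz"]))@M@K.T
    return q[:,:2]/q[:,2:]
def rect(mask,d,z):
    c=max(cv2.findContours(mask,cv2.RETR_EXTERNAL,cv2.CHAIN_APPROX_NONE)[0],key=cv2.contourArea)
    w=ray(d,c[:,0],z).astype(np.float32)
    return cv2.minAreaRect(w)
E
python3 - <<'E'
from h import *
d=vision.get_image("top");im=d["img"]
hsv=cv2.cvtColor(im,cv2.COLOR_BGR2HSV)
for n,p in dict(pin=(341,207),wood=(300,205),trayL=(321,160),anvil=(228,165),nyl=(330,162)).items(): print(n,hsv[p[1],p[0]],ray(d,p,0).round())
def roi(m,x0,y0,x1,y1):
    o=np.zeros_like(m);o[y0:y1,x0:x1]=m[y0:y1,x0:x1];return o
pin=roi(cv2.inRange(hsv,(12,60,170),(30,150,255)),325,190,358,220)
tray=roi(cv2.inRange(hsv,(0,0,0),(20,255,85)),312,145,365,200)
anv=roi(cv2.inRange(hsv,(0,0,170),(180,60,255)),210,145,248,195)
for n,m,z in(("pin",pin,15),("tray",tray,35),("anvil",anv,105)): print(n,rect(m,d,z),cv2.countNonZero(m))
c=np.hstack([cv2.resize(im[140:220,305:370],None,fx=5.8,fy=5.8,interpolation=cv2.INTER_CUBIC),cv2.resize(im[140:220,195:260],None,fx=5.8,fy=5.8,interpolation=cv2.INTER_CUBIC)])
cv2.imwrite("pics/crop1.png",c);print(c.shape)
E
```

```text
pin [ 19 148 250] [[ 578. -232.]]
wood [ 14 195 190] [[582. -87.]]
trayL [ 10 180  34] [[ 746. -160.]]
anvil [ 24  17 220] [[720. 172.]]
nyl [ 25  12 242] [[ 740. -192.]]
pin ((590.8834838867188, -223.26657104492188), (76.51393127441406, 51.59074783325195), 5.266949653625488) 276
tray ((694.4031982421875, -213.15872192382812), (143.15321350097656, 114.19635009765625), 7.324098587036133) 358
anvil ((685.4566040039062, 170.96409606933594), (94.53771209716797, 113.4018783569336), 89.83009338378906) 798
(464, 754, 3)
```

View pics/crop1.png

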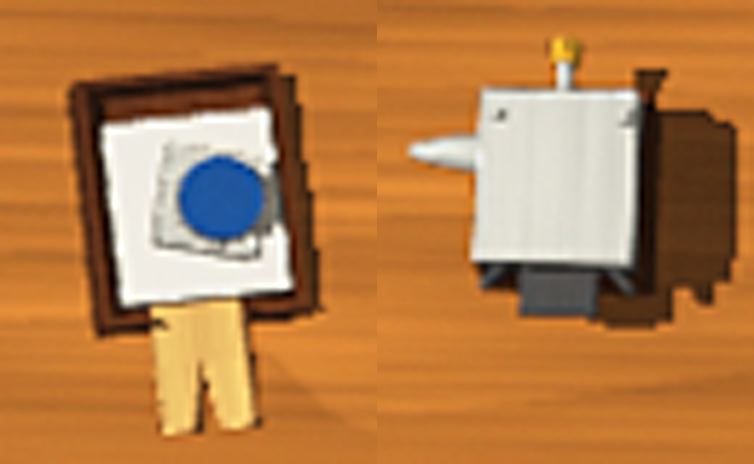

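The zoom shows the pin tips at crop (163,434) and (258,425) and the tray rim corners at (72,85), (277,68), (315,312) and (98,333). On the holder, the ledge front runs (520,312) to (598,316) and the anvil corners are (480,88), (640,92), (637,267) and (472,262).

Run:
```python
from h import *
d=vision.get_image("top")
f=lambda pts,x0:[(x0+(x+.5)/5.8-.5,140+(y+.5)/5.8-.5) for x,y in pts]
def yaw(a,b): return np.degrees(np.arctan2(*(b-a)[::-1]))
t=ray(d,f([(163,434),(258,425),(152,305),(240,300)],305),15);print("pin",t.round(1),np.hypot(*(t[0]-t[1])),"y dir",yaw(t[1],t[0])-90,"Lside",yaw(t[0],t[2]),"Rside",yaw(t[1],t[3]))
q=ray(d,f([(72,85),(277,68),(315,312),(98,333)],305),35);print("tray",q.round(1),q.mean(0),[round(np.hypot(*(q[i]-q[i-1])),1) for i in range(4)],yaw(q[3],q[0]),yaw(q[2],q[1]),yaw(q[2],q[3])-90,yaw(q[1],q[0])-90)
a=ray(d,f([(480,88),(640,92),(637,267),(472,262)],195-65),105);print()
a=ray(d,f([(480-377,88),(640-377,92),(637-377,267),(472-377,262)],195),105)
print("anvil",a.round(1),a.mean(0),[round(np.hypot(*(a[i]-a[i-1])),1) for i in range(4)],yaw(a[3],a[0]),yaw(a[2],a[1]),yaw(a[2],a[3])-90,yaw(a[1],a[0])-90)
l=ray(d,f([(520-377,314),(598-377,316)],195),75);print("ledge",l.round(1),l.mean(0),np.hypot(*(l[0]-l[1])))
```

```text
pin [[ 549.2 -200. ]
 [ 555.9 -257. ]
 [ 627.4 -193.2]
 [ 631.7 -246.4]] 57.38262202855814 y dir 6.674764978684394 Lside 4.953798146750009 Rside 7.957330163073708
tray [[ 757.3 -141.7]
 [ 770.6 -265.3]
 [ 621.8 -287.2]
 [ 606.4 -158.2]] [ 689.00815036 -213.12811018] [np.float64(151.8), np.float64(124.4), np.float64(150.3), np.float64(130.0)] 6.240506735178581 8.374229793468368 6.839121213424164 6.149400712462835

anvil [[728.3 211.8]
 [728.  120.7]
 [626.7 119.1]
 [627.5 212.1]] [677.6437657  165.90406073] [np.float64(100.7), np.float64(91.1), np.float64(101.3), np.float64(93.0)] -0.15571168752685557 0.9226816135949021 -0.49879916560159643 -0.18173719168112257
ledge [[603.4 188.2]
 [603.2 143.3]] [603.3390844  165.74555484] 44.89298960668355
```

Sizes match: pin 57 wide, tray 151×127, anvil 101×92, ledge 45. Now I'll move above the pin and look with the wrist camera.

```bash
cat >> h.py <<'E'
def ori(yawdeg): return (R.from_euler('z',yawdeg,degrees=True)*R.from_euler('x',180,degrees=True)).as_rotvec()
E
python3 - <<'E'
from h import *
robot.movep([560,-228,190],ori(6.8)); robot.wait(.3)
d=vision.get_image("wrist");cv2.imwrite("pics/w1.png",d["img"]);print(d["xyz"],d["rotation"],sense()["time"])
np.save("w1.npy",d,allow_pickle=True)
s=sense();print(s["eef_pos"],s["contact_force"])
print(proj(d,[[552.5,-228.5,15],[582,-225,15],[622,-220,15]]))
E
```

```text
[ 641.1898734  -218.88074599  332.7324265 ] [ 2.15626782 -1.91558573 -0.31149972] 2.1667
[ 559.79143736 -228.46491078  190.09566494] [0.13245549 0.47538962 0.47136557]
[[278.60083336 202.38612693]
 [278.57691757 175.96370389]
 [278.29948666 137.52290103]]
```

View pics/w1.png

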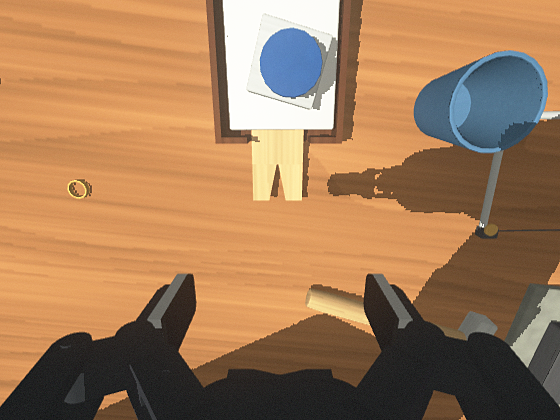

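The wrist view shows the pin end at row 201, columns 252 to 302, with its sides parallel to the image columns, so the yaw is right. Next I'll compute the position, descend and creep to the bench with the fingers part closed.

Run:
```python
from h import *
d=np.load("w1.npy",allow_pickle=True).item()
e=ray(d,[(251.5,201),(302,201),(251,140),(304.5,140)],15);print(e.round(1),np.hypot(*(e[0]-e[1])))
y=np.radians(6.8);u=np.array([np.cos(y),np.sin(y)])
end=(e[0]+e[1])/2;g=end+30*u;print("end",end,"grasp",g)
robot.movep([*g,60],ori(6.8));robot.move_l([*g,22],v=60)
robot.grip(.78);robot.wait(.2)
f0=np.array(sense()["contact_force"])
z=22
while z>-6:
    z-=1;robot.move_l([*g,z],v=15);f=np.array(sense()["contact_force"])-f0
    if f[2]>2 or np.abs(f).max()>4:break
s=sense();print("z",z,f,s["eef_pos"],s["finger_gap"],s["time"])
d=vision.get_image("wrist");cv2.imwrite("pics/w2.png",d["img"])
d=vision.get_image("scene");cv2.imwrite("pics/s2.png",cv2.resize(d["img"][130:280,130:330],None,fx=4,fy=4)[:600])
```

```text
[[ 550.5 -198.3]
 [ 557.2 -254.2]
 [ 616.2 -192. ]
 [ 622.7 -247.4]] 56.25074828220329
end [ 553.84790843 -226.26541697] grasp [ 583.63687367 -222.71329792]
z 10 [-1.01522535  0.40253617  2.27076599] [ 583.56703541 -222.67590754    9.91511151] 0.7809179227370685 7.075
```

View pics/w2.png

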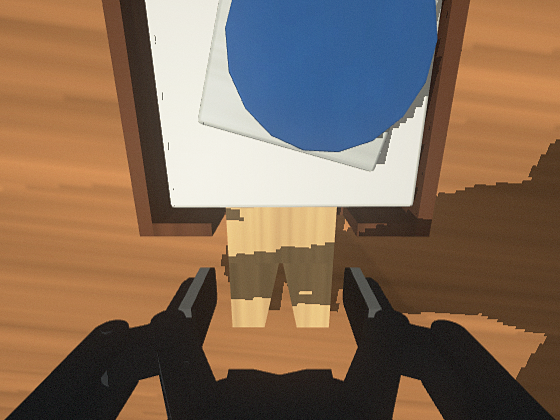

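The fingers straddle the pin evenly (pads at columns 215 and 346, pin edges at 231 and 330). The 2.3 N reading may be motion noise, so I'll check it at rest and continue down.

```bash
cat >> h.py <<'E'
def force(n=5):
    a=[]
    for _ in range(n): robot.wait(.02);a.append(sense()["contact_force"])
    return np.mean(a,0)
E
python3 - <<'E'
from h import *
p=np.array(sense()["eef_pos"]);g=[583.6,-222.7]
robot.wait(.15);print(force())
for z in np.arange(9,-6,-1):
    robot.move_l([*g,z],v=20);robot.wait(.06);f=force(3);print(z,f.round(2))
    if f[2]>5:break
print(sense()["time"],sense()["eef_pos"])
E
```

```text
[ 0.35677719 -0.36761988 -0.27453844]
9 [ 0.29 -0.15  0.27]
8 [ 0.31 -0.21 -0.01]
7 [-0.4   0.07 -0.09]
6 [-0.44  0.07  0.46]
5 [ 0.24 -0.3   0.11]
4 [-0.01 -0.08 -0.17]
3 [0.11 0.25 0.07]
2 [ 0.31  0.11 -0.07]
1 [0.25 0.07 0.14]
0 [-0.08 -0.35 -0.26]
-1 [-0.39 -0.52 -0.1 ]
-2 [0.33 0.11 0.28]
-3 [-0.28  0.1  -0.31]
-4 [-0.3  -0.06  0.09]
-5 [-0.55 -0.39  0.29]
12.7833 [ 583.60414327 -222.69525906   -5.01304706]
```

Run:
```python
from h import *
g=[583.6,-222.7]
robot.move_l([*g,-2.5],v=20)
f0=force();robot.grip(.5,grasp_force=90);robot.wait(.2);s=sense()
print(f0,force(),s["grip_force"],s["finger_gap"],s["eef_pos"],s["time"])
```

```text
[-0.33456416  0.14615717 -0.0085042 ] [-1.86122873  0.66855072  6.45794391] 93.49714178591967 0.6035365803232536 [ 583.63662223 -222.81305508   -1.84841602] 13.6167
```

Run:
```python
from h import *
y=np.radians(6.8);u=np.array([np.cos(y),np.sin(y)])
g=np.array([583.6,-222.7]);o=ori(6.8)
robot.move_l([*g,-1.5],v=10);robot.wait(.1);print(force())
for k in (3,8,14,22,30,40,50,60,70,80,90,97,103):
    robot.move_l([*(g-k*u),-1.5],v=40);print(k,np.round(sense()["contact_force"],1),np.round(sense()["grip_force"]),round(sense()["finger_gap"],3))
robot.wait(.3);print(force(),sense()["time"])
d=vision.get_image("wrist");cv2.imwrite("pics/w3.png",d["img"])
d=vision.get_image("top");cv2.imwrite("pics/t3.png",d["img"])
```

```text
[ 0.84489914 -0.4143582  -1.85785744]
3 [ 0.6  0.4 -2.3] 94.0 0.605
8 [ 1.6  0.2 -1.8] 95.0 0.6
14 [ 3.1  0.4 -1.6] 95.0 0.607
22 [ 2.9  0.3 -0.5] 95.0 0.608
30 [ 2.4 -0.1 -0.9] 95.0 0.604
40 [ 4.1 -0.  -0.8] 95.0 0.604
50 [ 3.7  0.4 -0.9] 95.0 0.602
60 [-2.7 -0.   0.2] 95.0 0.607
70 [-3.6 -0.5 -1. ] 95.0 0.601
80 [-3.3  0.4  0.4] 95.0 0.604
90 [-1.5 -1.1 -1.5] 95.0 0.601
97 [ 0.5 -0.4 -1.3] 95.0 0.602
103 [-0.3  0.6 -1. ] 95.0 0.602
[-0.16079403  0.22598094 -0.60907706] 19.0667
```

View pics/w3.png

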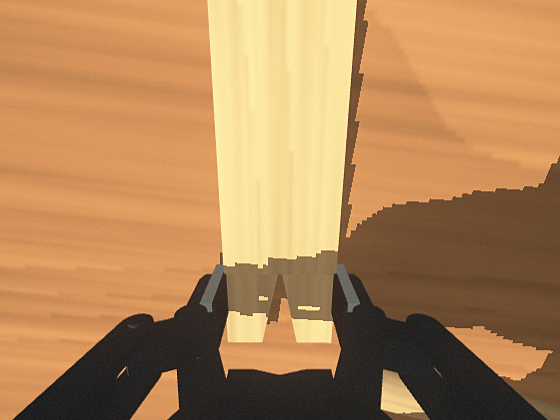

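The pin is in the grip, straight and clear of the tray (edges (222,265) to (207,0) and (338,255) to (357,0)). I'll check its width for tilt, and check the pile in the top picture.

Run:
```python
from h import *
d=vision.get_image("wrist");
for z in (10,15,20):
    e=ray(d,[(221.5,260),(338.5,260),(207.5,5),(357,5),(228,343),(332,343)],z);print(z,[round(np.hypot(*(e[i]-e[i+1])),1) for i in(0,2,4)],((e[0]+e[1])/2).round(1),((e[2]+e[3])/2).round(1),((e[4]+e[5])/2).round(1))
t=cv2.imread("pics/t3.png");s=vision.get_image("scene")["img"]
cv2.imwrite("pics/c3.png",np.hstack([cv2.resize(t[140:250,300:380],(400,550),interpolation=cv2.INTER_CUBIC),cv2.resize(s[150:260,160:240],(400,550),interpolation=cv2.INTER_CUBIC)]))
```

```text
10 [np.float64(57.5), np.float64(56.4), np.float64(56.7)] [ 497.1 -233.2] [ 603.1 -221.3] [ 447.3 -239.2]
15 [np.float64(55.3), np.float64(54.3), np.float64(54.6)] [ 499.7 -232.9] [ 601.6 -221.5] [ 451.7 -238.7]
20 [np.float64(53.1), np.float64(52.1), np.float64(52.4)] [ 502.2 -232.6] [ 600.1 -221.6] [ 456.1 -238.1]
```

View pics/c3.png

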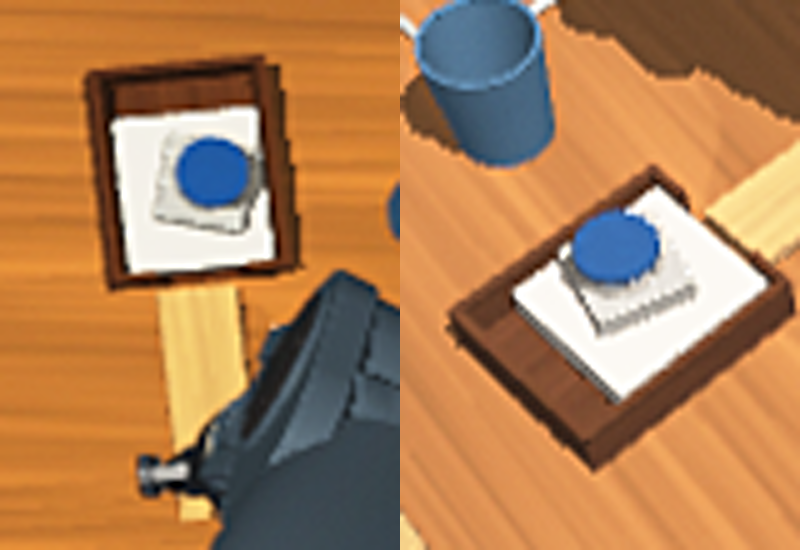

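The pile is still stacked, flat and level against the front wall. The pin is parallel to the tool, with its notched end 30 mm behind the TCP and the tang 130 mm ahead. Next I'll lift and move to staging in front of the holder.

Run:
```python
from h import *
robot.move_l([481,-235,115],v=120)
robot.move_l([450,165.8,115],v=180,ori=ori(0.2))
robot.wait(.3);print(force(),sense()["time"])
robot.move_l([450,165.8,69.7],v=100);robot.wait(.3)
d=vision.get_image("wrist");cv2.imwrite("pics/w4.png",d["img"])
hsv=cv2.cvtColor(d["img"],cv2.COLOR_BGR2HSV);m=cv2.inRange(hsv,(15,30,150),(35,150,255))
for r in (5,60,120,180,220,240):
    c=np.where(m[r])[0];c=c[(c>190)&(c<375)];e=ray(d,[(c.min()-.5,r),(c.max()+.5,r)],86);print(r,c.min(),c.max(),e.mean(0).round(1),round(np.ptp(e[:,1]),1))
t=vision.get_image("top");np.save("t4.npy",t,allow_pickle=True);s=vision.get_image("scene")
cv2.imwrite("pics/c4.png",np.hstack([cv2.resize(t["img"][140:250,190:270],(400,550),interpolation=cv2.INTER_CUBIC),cv2.resize(s["img"][220:330,255:335],(400,550),interpolation=cv2.INTER_CUBIC)]))
print(sense()["time"],sense()["eef_pos"])
```

```text
Traceback (most recent call last):
plant.MotionError: the arm cannot follow that straight line within its joint ranges
```

Run:
```python
from h import *
print(np.round(sense()["joints"],2))
for y in (-235,-100,0,100,166):
  for x in (450,500): 
    for z in (69.7,115):
      for w in(0.2,):
        q=robot.inverse_kinematics([x,y,z],ori(w));print(x,y,z,None if q is None else np.round(q,2))
```

```text
[-0.45  0.32 -0.21  1.04 -0.    2.57]
450 -235 69.7 [-0.48  0.32 -0.34  0.91 -0.    2.66]
450 -235 115 [-0.48  0.28 -0.27  1.02 -0.    2.66]
500 -235 69.7 [-0.44  0.39 -0.23  0.95 -0.    2.7 ]
500 -235 115 [-0.44  0.35 -0.17  1.06 -0.    2.7 ]
450 -100 69.7 [-0.22  0.25 -0.45  0.88 -0.    2.92]
450 -100 115 [-0.22  0.2  -0.37  0.99 -0.    2.92]
500 -100 69.7 [-0.2   0.32 -0.34  0.91 -0.    2.94]
500 -100 115 [-0.2   0.28 -0.27  1.02 -0.    2.94]
450 0 69.7 [ 0.    0.23 -0.47  0.87 -0.    3.14]
450 0 115 [ 0.    0.19 -0.4   0.99 -0.    3.14]
500 0 69.7 [ 0.    0.31 -0.36  0.9  -0.    3.14]
500 0 115 [ 0.    0.26 -0.29  1.02 -0.    3.14]
450 100 69.7 [ 0.22  0.25 -0.45  0.88 -0.   -2.93]
450 100 115 [ 0.22  0.2  -0.37  0.99 -0.   -2.93]
500 100 69.7 [ 0.2   0.32 -0.34  0.91 -0.   -2.95]
500 100 115 [ 0.2   0.28 -0.27  1.02 -0.   -2.95]
450 166 69.7 [ 0.35  0.28 -0.41  0.89 -0.   -2.79]
450 166 115 [ 0.35  0.23 -0.33  1.   -0.   -2.79]
500 166 69.7 [ 0.32  0.35 -0.3   0.93 -0.   -2.82]
500 166 115 [ 0.32  0.31 -0.23  1.04 -0.   -2.82]
```

Joint 6 would pass its limit, so I'll turn the wrist the long way round, high and clear.

```bash
cat > stage.py <<'E'
from h import *
robot.move_l([481,-235,190],v=120)
a=np.array(sense()["joints"]);b=np.array(robot.inverse_kinematics([450,165.8,190],ori(.2)));print(a.round(2),b.round(2))
for k in(1/3,2/3,1): robot.set_joints(list(a+k*(b-a)))
robot.wait(.2);print(force(),sense()["time"])
robot.move_l([450,165.8,69.7],v=120);robot.wait(.3)
d=vision.get_image("wrist");cv2.imwrite("pics/w4.png",d["img"])
hsv=cv2.cvtColor(d["img"],cv2.COLOR_BGR2HSV);m=cv2.inRange(hsv,(15,30,150),(35,150,255))
for r in (5,60,120,180,220,240):
    c=np.where(m[r])[0];c=c[(c>190)&(c<375)];e=ray(d,[(c.min()-.5,r),(c.max()+.5,r)],86);print(r,c.min(),c.max(),e.mean(0).round(1),round(np.ptp(e[:,1]),1))
t=vision.get_image("top");np.save("t4.npy",t,allow_pickle=True);s=vision.get_image("scene")
cv2.imwrite("pics/c4.png",np.hstack([cv2.resize(t["img"][140:250,190:270],(400,550),interpolation=cv2.INTER_CUBIC),cv2.resize(s["img"][220:330,255:335],(400,550),interpolation=cv2.INTER_CUBIC)]))
print(sense()["time"],sense()["eef_pos"],sense()["finger_gap"])
E
python3 stage.py
```

```text
[-0.45  0.27 -0.07  1.22  0.    2.57] [ 0.35  0.18 -0.2   1.19 -0.   -2.79]
[-0.30511424 -0.11439656 -0.77184835] 26.175
5 208 356 [571.4 165.5] 54.3
60 211 352 [553.4 165.6] 54.5
120 214 347 [531.5 165.9] 54.6
180 218 343 [506.8 165.7] 54.7
220 220 340 [488.4 165.9] 54.9
240 195 333 [478.5 173.2] 64.5
27.775 [450.08182166 165.82610583  69.84586901] 0.6057754247886115
```

View pics/c4.png

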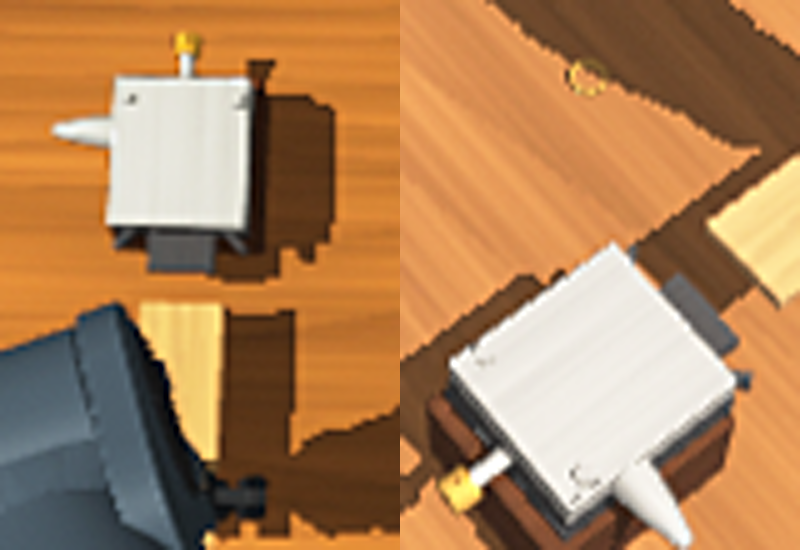

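The pin and ledge centres both fall at crop column 181 and the yaw is about −0.2°, so they are aligned. Next I'll go over the ledge (at +1 mm), feel for the ledge floor, raise a little and push in with force guarding.

Run:
```python
from h import *
o=ori(.3);Y=165.9
robot.move_l([450,Y,72],v=40,ori=o)
f0=force()
robot.move_l([484,Y,72],v=40);robot.wait(.15);print("over ledge",(force()-f0).round(2))
z=72
while z>66:
    z-=.5;robot.move_l([484,Y,z],v=15);robot.wait(.05);f=force(3)-f0;print(z,f.round(2))
    if f[2]>1.5:break
print(sense()["time"],sense()["eef_pos"],f0)
```

```text
over ledge [0.   0.19 0.26]
71.5 [-0.54  0.68  0.59]
71.0 [0.11 0.84 0.34]
70.5 [-0.29  0.69  1.1 ]
70.0 [-0.94 -0.15  0.62]
69.5 [-0.46  0.7   0.18]
69.0 [ 0.03  0.33 -0.22]
68.5 [-0.37 -0.15  0.7 ]
68.0 [-0.06  0.05  0.72]
67.5 [-0.1   0.4   1.64]
32.4917 [484.05638353 165.92319865  67.54491621] [ 0.28512719 -0.27842508 -0.9004836 ]
```

Run:
```python
from h import *
Y=165.9;z=68.6
robot.move_l([484,Y,z],v=20);robot.wait(.1);f0=force(8);print(f0)
x=484;log=[]
while x<549:
    x+=2 if x<512 else .7
    robot.move_l([x,Y,z],v=15);f=np.array(sense()["contact_force"])-f0
    if np.abs(f).max()>1.5: robot.wait(.05);f=force(4)-f0
    log.append((round(x,1),*f.round(1)))
    if f[0]<-2.5 or np.abs(f).max()>6: break
for l in log[::3]+log[-4:]: print(*l)
print(sense()["time"],sense()["eef_pos"],sense()["wrist_torque"])
```

```text
[ 0.08527809  0.25064794 -0.80834222]
486 -1.3 0.0 -0.2
492 0.2 -1.1 -0.5
498 -0.9 1.0 -0.4
494 -0.6 0.4 0.5
496 -0.7 -0.2 0.5
498 -0.9 1.0 -0.4
500 -4.7 1.6 0.4
35.3583 [498.909478   165.95124464  68.26029113] [0.3562006  0.84104441 0.11792823]
```

The tang stopped at the mouth, touching on the −y side (fy +1.6, with a matching z moment). I'll back off, shift +y and retry.

```bash
cat > push.py <<'E'
import sys
from h import *
x,Y,z,w=map(float,sys.argv[1:5])
robot.move_l([x-3,sense()["eef_pos"][1],z],v=20);robot.move_l([x-3,Y,z],v=20,ori=ori(w));robot.wait(.15);f0=force(8);t0=np.array(sense()["wrist_torque"]);x-=3;log=[]
while x<549:
    x+=1 if x<514 else .6
    robot.move_l([x,Y,z],v=15);f=np.array(sense()["contact_force"])-f0
    if np.abs(f).max()>1.5: robot.wait(.05);f=force(4)-f0
    log.append((round(x,1),*f.round(1)))
    if f[0]<-2.8 or np.abs(f).max()>6: break
for l in log[:-4:6]+log[-4:]: print(*l)
print(sense()["time"],np.round(sense()["eef_pos"],2),np.round(np.array(sense()["wrist_torque"])-t0,3))
E
python3 push.py 499 167 68.6 0.3
```

```text
497.0 0.0 0.2 -0.9
503.0 -0.5 0.3 -0.7
509.0 -0.6 0.2 0.2
514.6 -0.5 -0.4 0.7
518.2 0.3 -0.2 -0.1
521.8 0.2 0.4 0.3
525.4 0.2 0.1 0.8
529.0 0.4 -0.0 0.1
529.6 0.9 -0.4 -0.4
530.2 -0.7 0.9 1.1
530.8 -3.1 0.1 0.5
47.975 [530.47 166.98  68.47] [0.099 0.597 0.003]
```

It stopped with centred force (fy and tz about 0) 33 mm deep, within the expected range, so this is the rubber stop. I'll release and retreat.

Run:
```python
from h import *
robot.move_l([530.8,167,68.0],v=10);print(force())
robot.grip(.75);robot.wait(.2);robot.grip(1.0);robot.wait(.2);print(force(),sense()["finger_gap"])
robot.move_l([530.8,167,175],v=120);robot.wait(.3)
d=vision.get_image("wrist");cv2.imwrite("pics/w5.png",d["img"]);np.save("w5.npy",d,allow_pickle=True)
t=vision.get_image("top");cv2.imwrite("pics/t5.png",t["img"])
print(sense()["time"],force(),proj(d,[[500.8,167,86],[628,166,105],[603,166,75]]))
cv2.imwrite("pics/c5.png",np.hstack([cv2.resize(d["img"],(480,360)),cv2.resize(t["img"][140:250,190:280],(295,360),interpolation=cv2.INTER_CUBIC)]))
```

```text
[-3.66132722 -0.09383907  0.51053755]
[0.29430422 0.16690218 0.07028984] 1.0004993059672858
50.8667 [-0.40753806  0.05859591 -0.17897855] [[279.2775117  254.80386643]
 [281.818013    93.64756287]
 [281.26337598 130.90639086]]
```

View pics/c5.png

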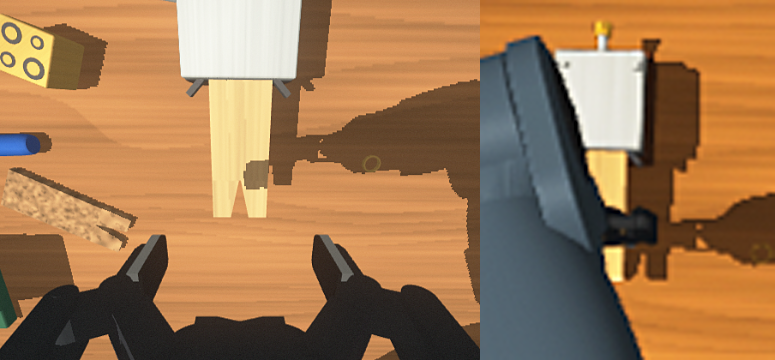

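The pin sits straight in the socket with its notched end at row 253, against a predicted 255. Nothing moved back on release and the gripper is clear.

```bash
python3 -c "
from plant import job_done
print(job_done())"
```

```text
the job is handed in; nothing more can be done
None
```

The job is handed in, but no verdict came back: I drew the pin out with the pile still stacked and level on the tray floor, then slid it about 33 mm into the socket until it met the stop at about 3–4 N, and left it there with the gripper clear.

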